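# Press the lid onto a sample tin and hold it sealed

### The job

Seal the pale sample tin with the grey lid, the one whose lid still stands a few millimetres proud, in the bench lid press. Set the tin upright in the round nest of the pulled-out shuttle and let go of it, then push the shuttle by its ball handle all the way in under the ram; leave the closed red tin, the timer and the steel cup where they stand. Then press the spring-return lever down with the fingers past its first two clicks to the third, no further, so that the pad presses the lid fully home, and finish holding the lever there: it springs back if you let go.

Things in the scene. Friction and masses are not known exactly. Their poses are not given: they have to be found in the camera images.
- tin: the tin to seal: pale round sample tin with grey press-on lid, 64 mm diameter (lid 66 mm), 77 mm tall with the lid home, 0.10 to 0.20 kg. Origin: centre of the underside; z up. Grip it round the body about 50 mm above its underside: below the lid (lower edge 63 mm plus the lid value above the underside), yet with the palm clear of the lid's top
- tin_lid (a joint): how far the tin's lid stands proud, m: 0 = fully home; starts at 0.005 to 0.008. It sits tight (4 N to move)
- press: grey lid press, fixed: column at the back (+x), head overhanging to the front (front face x = -0.045, y -0.034 to 0.034, z 0.16 to 0.252, ram end up to 0.283), slideway for the shuttle to the right (x -0.056 to 0.056, y -0.25 to 0.05, up to z = 0.030). Origin: on the bench under the ram's axis; x to the column, y left (lever side), z up. Its yaw varies
- shuttle (a joint): position of the sliding shuttle, m: 0 = pulled right out to the right, 0.125 = home against the end stop, nest under the ram. Slides along the press's +y with about 2 N of friction and stays where left; starts at 0 to 0.02. The nest's centre is at x = 0, y = -0.125 + this value in the press's frame
- nest (a point): centre of the floor of the shuttle's round nest, 26.5 mm above the bench; the tin's underside belongs here. The collar round it, 9 mm high, is 69.5 mm wide inside at the floor, flares to 73 mm at its rim, and is 81 mm outside. Moves with the shuttle; axes as the press
- shuttle_handle (a point): centre of the 24 mm black ball on the shuttle's 13 mm post handle, 68 mm above the bench, 105 mm to the press's -y of the nest's centre; moves with the shuttle. Axes as the press
- lever_angle (a joint): angle of the press lever, rad: 0 = sprung up, grows as the grip is pressed down, hard stop 1.30. A plunger clicks over teeth of the index plate (at 0.17, 0.52, 0.87, 1.22) into notches: first click 0.345, second 0.695, third 1.045 (counts from 0.97 to 1.13). Springs back when let go. Force at the grip: 8 N at first, 11 to 14 N at the third click, up to 16 N over a tooth
- lever: the lever, its origin at the pivot axis: x = 0.025, y = 0, z = 0.205 in the press's frame; turns with it
- lever_grip (a point): centre of the black bar grip of the lever, on the press's left: 20 mm diameter, along the press's y, from 30 mm right to 32 mm left of this point (on its axis), flat lever arm 35 mm right. For lever angle q it is at x = 0.025 - 0.160 cos(0.52 - q), y = 0.087, z = 0.205 + 0.160 sin(0.52 - q) in the press's frame: 284 mm high at rest, 125 mm at the third click
- foot: the spring foot under the ram with its rubber pad; same axes as the press
- pad (a point): round rubber pad, 50 mm diameter, on a spring foot under the ram (yields 20 mm, 1.4 N/mm). This point: centre of its underside, 119.5 mm above the bench at rest, at least 8 mm above the tin's proud lid. The lever lowers it 25 mm per rad: it meets the lid before the second click, bears on the closed lid from 0.64 rad and presses it with about 14 N at the third click
- closed_tin: bystander to leave alone: dark red round sample tin, closed, same size as the other (66 mm diameter, 77 mm tall). Origin: centre of the underside. Which tin stands nearer the press varies
- timer: bystander: round minute timer, 62 mm diameter, 40 mm tall, in front of the press. Origin: centre of the underside
- dosing_cup: bystander: open steel cup, 60 mm diameter, 62 mm tall. Origin: centre of the underside
Not all that is in view belongs to the job. What is shaped like the tin but purple or turquoise is not meant.

How it is judged:
By the outcome, as a careful person would: the job done as asked, in the order asked, and still so for the second after the job is handed in, while the arm keeps its last pose, push and grip.
It also fails if it takes over 64 s, if anything falls off the work surface, if the arm or the gripper's body presses on something with over 40 N, if the wrist force passes 120 N, or if a joint passes its speed limit or range.

### The arm

A 6-joint arm with a two-finger parallel gripper is mounted at the origin on a cart in front of the work surface, level with it; the furniture and walls round the work are solid. World frame = base frame: x ahead of the robot, y to its left, z up, the work surface at z = 0. Lengths are in m, angles in rad, forces in N, time in s.
With the tool pointing down it reaches from about 0.35 to 0.975 m from the base axis. Payload 4.9 kg.
Tool frame: the origin (TCP) lies at the very end of the fingers, on their centre line; the grasp point (between the pads) lies 19 mm behind it (ctrl.grasp_offset is the distance from the TCP to the grasp point, in m); z points along the fingers, y is the line along which they close (so a half turn about z gives the same grasp; the last joint's range is limited). The gripper opens to 85 mm and grips with 20 to 120 N. Pads are 22 mm wide; open, the fingers measure 114 mm over their backs; the gripper's body (76 mm by 85 mm) begins 54 mm behind the grasp point. The pads swing forward as they close: fully open they stand 13 mm farther back than shut.
Start: joints at [1.189, 0.053, 1.613, -0, 1.476, -0.119], TCP at [0.162, 0.604, 0.231] pointing down, gripper open.
Joint ranges: [-3.01, 3.01], [-1.01, 2.22], [0.06, 2.58], [-1.02, 4.17], [0.09, 2.62], [-3.14, 3.14]. Speed limits (rad/s): [2.57, 2.57, 3.14, 3.14, 3.14, 3.14].

### API

Orientations are given as a rotation vector (axis times angle).
In Python, from station import ctrl, optics gives the robot as it stands.
- The arm moves only by the shell command python3 -m handwheel 'ROWS' [OPENING] [FORCE]. ROWS is JSON, a list of rows, each an object of numbers: "tx", "ty", "tz": the shift along the tool's x, y, z in mm; "roll": the turn about the tool's z in rad. A call has 1 to 12 rows; each row shifts and turns the commanded pose from where the row before left it, along the tool's axes as they then stand; what a row does not reach is not made up. A row lasts 1/12 s, in which the tool goes at most 41.7 mm and 7.16 degrees, less where a joint would pass 70% of its speed; a pose out of reach is approached as far as the arm can. A call with a gripper value outside its range is refused whole. OPENING is the finger opening in mm, from 0 to 85.4, set as the call begins (- or left out, the last holds). The fingers move at their own pace and stop on an object; FORCE is the grip in N (left out, the last holds). Time passes only in rows, so rows that do not move let the fingers close. It gives the time, the measured TCP pose, the force, the opening and the grip force at its end, in the units of the state.
- ctrl.get_obs(): the state, without advancing time (a new reading comes with each control period).
- optics.get_image(name): name is "side" or "top" or "wrist"; returns (picture, depth): 420x560x3 uint8, red, green, blue; 420x560 float32, m along the optical axis (not along the pixel's ray), 0 where there is no reading.
- optics.camera_params(name): a dict with "mtx" (3x3 intrinsics, pixels), "extrinsics" (4x4, takes a point from camera to world coordinates); the wrist camera has in their place "tool_from_camera" (4x4, takes a point from camera to tool coordinates, whose origin is the TCP and whose axes are the flange's). Camera axes: x right, y down, z forward; pixel columns grow to the right and rows downward; lengths in m; the calibration is good to about 2 mm. The wrist camera is an equidistant fisheye: a pixel r from the principal point sees the ray r / f radians off the axis. A picture is of the moment at which its call begins: read the wrist's pose just before it. camera_params takes no time and is no camera call.
- ctrl.finish_job(): hands the job in; it is judged then, once.
The state is a dict: "t": time; "q": joint angles; "dq": joint speeds; "effort": joint torques, N m; "tool_pos": TCP position; "tool_rot": TCP orientation; "contact_force": force on the tool from outside, world axes, zero at the start; "wrist_torque": the same for the moment, N m; "opening": finger opening in m; "grip_force": force on a finger pad.
Only numpy, scipy, OpenCV 4.12 (cv2) and the standard library are available. Lean on these libraries where they do the work, as an engineer would, in place of code of your own. Each camera call takes 0.05 s, during which the arm holds its last target. There are 200 camera calls.

## Working session

There is one attempt and no reset: what is moved stays moved. The work goes in short steps, Python scripts to look and compute and a shell command to move; the robot and the scene stay as the last step left them, time stands still between calls to the robot, and variables do not carry over. Pictures are saved under pics/ and viewed, at most 10 in all, crops included, and the job is handed in when it is done.

```bash
ls; mkdir -p pics; python3 - <<'E'
from station import ctrl, optics
import cv2,numpy as np
o=ctrl.get_obs(); print(o)
for n in ("top","side"):
    im,d=optics.get_image(n); np.savez(f"pics/{n}0.npz",im=im,d=d); cv2.imwrite(f"pics/{n}0.png",im[...,::-1]); p=optics.camera_params(n); print(n,p)
print(optics.camera_params("wrist"))
E
```

```text
pics
{'t': 0.0, 'q': array([ 1.18899115e+00,  5.33541518e-02,  1.61427013e+00, -2.58625058e-05,
        1.47597956e+00, -1.19020604e-01]), 'dq': array([ 1.17223967e-03, -1.37298609e-03, -1.31508236e-05, -1.60234955e-03,
       -4.83067593e-04,  8.96722458e-04]), 'effort': array([-2.03706964e-03, -3.93680155e+01, -3.70176351e+01, -2.12363634e-04,
        7.12972018e-03, -1.94181627e-05]), 'tool_pos': array([0.16214749, 0.60297069, 0.23007894]), 'tool_rot': array([-4.11528288e-01, -3.11404319e+00,  3.07018439e-03]), 'contact_force': array([-0.42529835,  0.03505042, -0.38653189]), 'wrist_torque': array([-0.02541578, -0.01979217,  0.02853608]), 'grip_force': 0.0, 'opening': 0.08536140235897732}
top {'mtx': array([[426.85430161,   0.        , 285.55955604],
       [  0.        , 426.85430161, 215.44023374],
       [  0.        ,   0.        ,   1.        ]]), 'extrinsics': array([[ 0.00187947, -0.97901375,  0.20378554,  0.26779054],
       [-0.99999284, -0.00250923, -0.00283195, -0.08847713],
       [ 0.00328386, -0.20377876, -0.97901146,  1.33432771],
       [ 0.        ,  0.        ,  0
[... 279 characters left out ...]
0.06941708, -0.59552608,  0.80033116, -1.20194071],
       [ 0.0122064 , -0.80271344, -0.59624   ,  0.99601964],
       [ 0.        ,  0.        ,  0.        ,  1.        ]])}
{'mtx': array([[325.1922621 ,   0.        , 280.48379457],
       [  0.        , 325.1922621 , 207.36268315],
       [  0.        ,   0.        ,   1.        ]]), 'tool_from_camera': array([[-5.61354980e-04, -9.59618381e-01, -2.81304547e-01,
         7.14696674e-02],
       [ 9.99999498e-01, -3.05259289e-04, -9.54205243e-04,
         1.87840167e-04],
       [ 8.29802064e-04, -2.81304941e-01,  9.59618071e-01,
        -1.41787722e-01],
       [ 0.00000000e+00,  0.00000000e+00,  0.00000000e+00,
         1.00000000e+00]])}
```

View pics/top0.png

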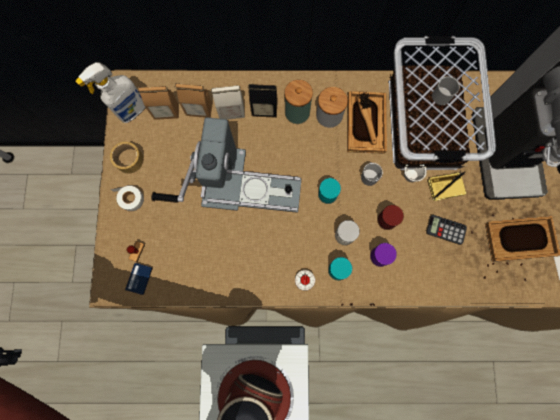

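View pics/side0.png

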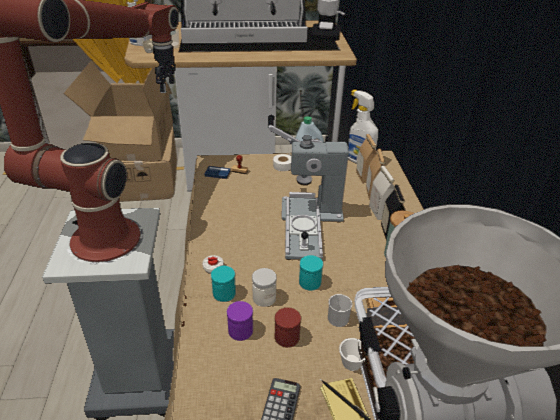

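Top view: the pale tin with grey lid is at (347,232). Things it could be confused with are turquoise (330,190) and (341,268), purple (385,254), closed red (392,216), steel cup (372,174) and white cup (414,170). I choose (347,232), which is pale with a grey lid. In the side view it is at (264,287). The press nest is at (256,189), the ball at (289,188), the lever grip at (166,197) and the timer at (305,280).

```bash
cat > h.py <<'E'
import numpy as np,cv2
from station import ctrl,optics
def ray(n,u,v,z):
    p=optics.camera_params(n);E=p["extrinsics"]
    d=E[:3,:3]@np.linalg.inv(p["mtx"])@[u,v,1];o=E[:3,3];return o+d*(z-o[2])/d[2]
def cloud(n,d):
    p=optics.camera_params(n);E=p["extrinsics"];v,u=np.mgrid[:420,:560]
    c=(np.stack([u,v,np.ones_like(u)],-1)@np.linalg.inv(p["mtx"]).T)*d[...,None]
    return c@E[:3,:3].T+E[:3,3]
E
python3 - <<'E'
from h import *
for n in("top","side"):
    f=np.load(f"pics/{n}0.npz");im,d=f["im"],f["d"];P=cloud(n,d);hsv=cv2.cvtColor(im,cv2.COLOR_RGB2HSV)
    def blob(m,box,name):
        u0,v0,u1,v1=box;M=np.zeros(m.shape,np.uint8);M[v0:v1,u0:u1]=m[v0:v1,u0:u1]
        k,l,s,c=cv2.connectedComponentsWithStats(M);i=1+np.argmax(s[1:,4]);q=P[l==i]
        print(n,name,"px",c[i].round(1),"bbox",s[i],"med",np.median(q,0).round(4),"min",np.percentile(q,2,0).round(4),"max",np.percentile(q,98,0).round(4));return c[i]
    z=P[...,2]
    dark=hsv[...,2]<60
    if n=="top":
        blob(z>0.07,(325,210,370,252),"tinlid")
        blob(dark,(278,178,300,200),"ball");blob(dark,(145,185,182,210),"grip")
        blob((z>.03)&(z<.045),(225,165,285,215),"collar")
        blob(z>0.06,(378,200,405,230),"red");
    else:
        blob(z>0.072,(245,260,285,310),"tinlid");blob(dark,(295,225,315,250),"ball");blob(dark,(260,115,300,150),"grip")
t=cv2.imread("pics/top0.png");s=cv2.imread("pics/side0.png")
a=cv2.resize(t[130:300,140:420],None,fx=2.8,fy=2.8,interpolation=3);b=cv2.resize(s[100:320,190:350],None,fx=2.5,fy=2.5)
cv2.imwrite("pics/c1.png",a);cv2.imwrite("pics/c2.png",b)
E
```

```text
top tinlid px [347.9 230.9] bbox [337 220  23  22 384] med [ 0.4812 -0.2776  0.0828] min [ 0.4516 -0.3071  0.076 ] max [ 0.5116 -0.2466  0.0886]
top ball px [288.  188.5] bbox [285 185   7   8  42] med [ 0.6136 -0.0994  0.0768] min [ 0.6032 -0.1086  0.0158] max [ 0.6418 -0.0903  0.0838]
top grip px [163.9 197.1] bbox [152 192  26  10 167] med [0.5308 0.2152 0.2926] min [0.522  0.1835 0.2862] max [0.5419 0.2436 0.2972]
top collar px [254.1 188.5] bbox [242 177  27  25 118] med [0.624  0.0091 0.0341] min [ 0.5868 -0.0337  0.0301] max [0.6626 0.0441 0.0397]
top red px [392.  215.3] bbox [381 205  23  23 386] med [ 0.5312 -0.4124  0.0757] min [ 0.5013 -0.4429  0.0649] max [ 0.5605 -0.3824  0.082 ]
side tinlid px [264.1 277.4] bbox [252 268  25  21 392] med [ 0.4821 -0.2853  0.0813] min [ 0.4519 -0.3138  0.0735] max [ 0.5112 -0.2533  0.0852]
side ball px [304.3 235.1] bbox [302 232   6   7  35] med [ 0.6116 -0.1092  0.0722] min [ 0.6051 -0.117   0.0622] max [ 0.6205 -0.101   0.0819]
side grip px [284.  125.7] bbox [276 117  19  18 112] med [ 0.7627  1.9136 -0.6151] min [ 0.7043  1.879  -0.6802] max [ 0.828   1.9417 -0.538 ]
```

View pics/c1.png

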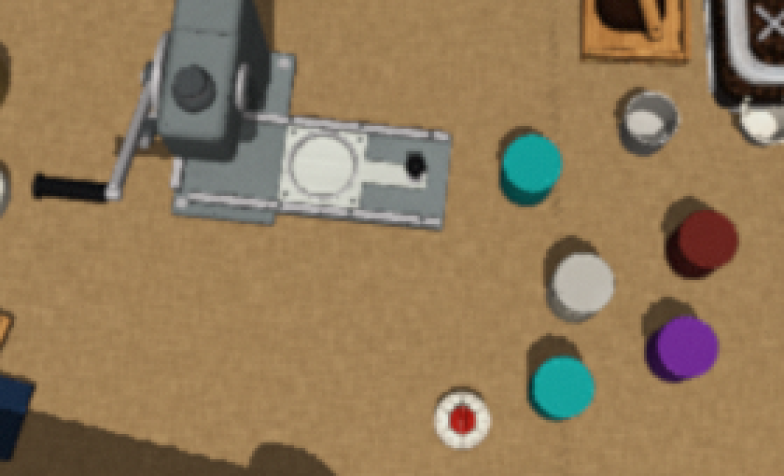

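View pics/c2.png

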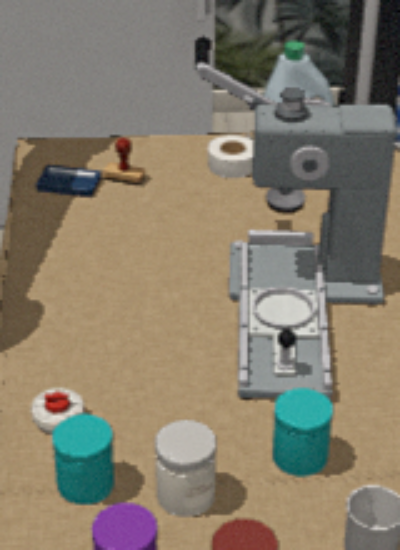

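The crops confirm the pale grey-lidded tin with its lid proud, at c1 (582,283) and c2 (187,460). The nest is at c1 (323,165), the ball at c1 (415,165) and the lever grip at c1 (70,187). I'll align the tool with the press (yaw about -0.1) and travel towards the tin.

```bash
cat >> h.py <<'E'
from scipy.spatial.transform import Rotation as Rn
def rel(x,y,z,yaw=None):
    o=ctrl.get_obs();R=Rn.from_rotvec(o["tool_rot"]).as_matrix();d=R.T@(np.array([x,y,z])-o["tool_pos"])
    print("t",round(o["t"],2),"pos",o["tool_pos"].round(4),"yaw_ty",np.degrees(np.arctan2(R[1,1],R[0,1])).round(2),"F",o["contact_force"].round(1),"rel mm",(d*1000).round(1))
E
python3 -m handwheel '[{"roll":-0.08},{"roll":-0.08},{"tx":-24,"ty":-32},{"tx":-24,"ty":-32},{"tx":-24,"ty":-32},{"tx":-24,"ty":-32},{"tx":-24,"ty":-32},{"tx":-24,"ty":-32},{"tx":-24,"ty":-32},{"tx":-24,"ty":-32},{"tx":-24,"ty":-32},{"tx":-24,"ty":-32}]' 85
python3 -c "
from h import *
rel(0.45,-0.278,0.25)"
```

```text
t 0.1 pos [0.1621 0.603  0.2302] yaw_ty 74.94 F [ 0.5  0.  -0.1] rel mm [-506.8 -776.   -18.5]$[0]: bad value
```

```bash

python3 -m handwheel '[{"tx":0,"ty":0,"tz":0,"roll":-0.08},{"tx":0,"ty":0,"tz":0,"roll":-0.08},{"tx":-24,"ty":-32,"tz":0,"roll":0},{"tx":-24,"ty":-32,"tz":0,"roll":0},{"tx":-24,"ty":-32,"tz":0,"roll":0},{"tx":-24,"ty":-32,"tz":0,"roll":0},{"tx":-24,"ty":-32,"tz":0,"roll":0},{"tx":-24,"ty":-32,"tz":0,"roll":0},{"tx":-24,"ty":-32,"tz":0,"roll":0},{"tx":-24,"ty":-32,"tz":0,"roll":0},{"tx":-24,"ty":-32,"tz":0,"roll":0},{"tx":-24,"ty":-32,"tz":0,"roll":0}]' 85
python3 -c "
from h import *
rel(0.45,-0.278,0.25)"
```

```text
t: 1.1
tool_pos: [0.3685, 0.2588, 0.231]
tool_rot: [-0.161, -3.137, 0.0]
contact_force: [-0.1, 0.6, -0.2]
opening: 0.0848
grip_force: 0.0
t 1.1 pos [0.3685 0.2588 0.231 ] yaw_ty 84.14 F [-0.1  0.6 -0.2] rel mm [-135.9 -525.6  -19. ]
```

```bash

python3 -m handwheel '[{"tx":-11,"ty":-39,"tz":-2,"roll":0},{"tx":-11,"ty":-39,"tz":-2,"roll":0},{"tx":-11,"ty":-39,"tz":-2,"roll":0},{"tx":-11,"ty":-39,"tz":-2,"roll":0},{"tx":-11,"ty":-39,"tz":-2,"roll":0},{"tx":-11,"ty":-39,"tz":-2,"roll":0},{"tx":-11,"ty":-39,"tz":-2,"roll":0},{"tx":-11,"ty":-39,"tz":-2,"roll":0},{"tx":-11,"ty":-39,"tz":-2,"roll":0},{"tx":-11,"ty":-39,"tz":-2,"roll":0},{"tx":-11,"ty":-39,"tz":-2,"roll":0},{"tx":-11,"ty":-39,"tz":-2,"roll":0}]'
python3 -m handwheel '[{"tx":0,"ty":-25,"tz":0,"roll":0},{"tx":0,"ty":0,"tz":0,"roll":0},{"tx":0,"ty":0,"tz":0,"roll":0}]'
cat >> h.py <<'E'
def wray(u,v,z,o):
    p=optics.camera_params("wrist");K=p["mtx"];T=p["tool_from_camera"]
    a=np.array([u-K[0,2],v-K[1,2]])/K[0,0];r=np.linalg.norm(a)
    d=np.append(a/r*np.sin(r),np.cos(r)) if r>1e-9 else np.array([0,0,1.])
    R=Rn.from_rotvec(o["tool_rot"]).as_matrix();d=R@T[:3,:3]@d;c=R@T[:3,3]+o["tool_pos"];return c+d*(z-c[2])/d[2]
def wproj(P,o):
    p=optics.camera_params("wrist");K=p["mtx"];T=p["tool_from_camera"]
    R=Rn.from_rotvec(o["tool_rot"]).as_matrix();q=R.T@(np.array(P)-o["tool_pos"]);c=T[:3,:3].T@(q-T[:3,3])
    n=np.linalg.norm(c[:2]);th=np.arctan2(n,c[2]);return K[:2,2]+K[0,0]*th*c[:2]/n
E
python3 - <<'E'
from h import *
o=ctrl.get_obs();im,d=optics.get_image("wrist");cv2.imwrite("pics/w1.png",im[...,::-1]);np.savez("pics/w1.npz",im=im,d=d,**{k:o[k] for k in("tool_pos","tool_rot")})
print(wproj([.482,-.278,.083],o))
rel(.482,-.278,.2)
E
```

```text
t: 2.1
tool_pos: [0.4511, -0.2205, 0.2549]
tool_rot: [-0.162, -3.137, -0.001]
contact_force: [1.1, -0.7, 0.4]
opening: 0.0852
grip_force: 0.0
t: 2.35
tool_pos: [0.4484, -0.2442, 0.2545]
tool_rot: [-0.165, -3.136, -0.002]
contact_force: [0.1, 0.4, 0.7]
opening: 0.0846
grip_force: 0.0
[250.92481913 223.21063234]
t 2.4 pos [ 0.4486 -0.2432  0.2546] yaw_ty 84.06 F [-0.8  0.3 -0.2] rel mm [-36.9 -31.2  54.5]
```

View pics/w1.png

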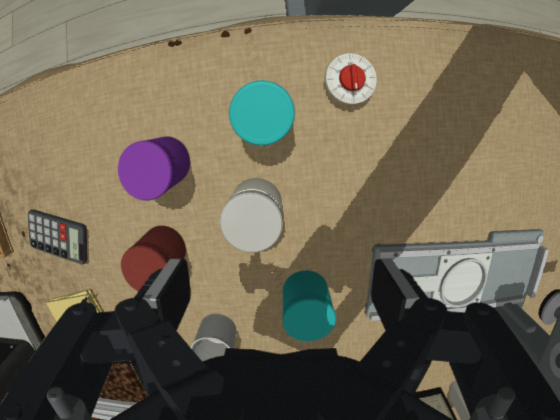

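Wrist view: the grey lid disc is at about (252,220), close to the predicted (251,223). The nest is at (463,282). I'll fit both.

```bash
cat >> h.py <<'E'
def wcloud(d,o):
    p=optics.camera_params("wrist");K=p["mtx"];T=p["tool_from_camera"];v,u=np.mgrid[:420,:560]
    a=np.stack([u-K[0,2],v-K[1,2]],-1)/K[0,0];r=np.linalg.norm(a,axis=-1);r=np.maximum(r,1e-9)
    c=np.concatenate([a/r[...,None]*np.tan(r)[...,None],np.ones(r.shape+(1,))],-1)*d[...,None]
    R=Rn.from_rotvec(o["tool_rot"]).as_matrix()
    return (c@T[:3,:3].T+T[:3,3])@R.T+o["tool_pos"]
def topdisc(P,m):
    M=m.astype(np.uint8);k,l,s,c=cv2.connectedComponentsWithStats(M);i=1+np.argmax(s[1:,4])
    ct=max(cv2.findContours((l==i).astype(np.uint8),0,1)[0],key=len);e=cv2.fitEllipse(ct);return e,np.median(P[l==i],0)
E
python3 - <<'E'
from h import *
f=np.load("pics/w1.npz");P=wcloud(f["d"],f);z=P[...,2];m=np.zeros(z.shape,bool);m[170:265,205:295]=1
q=z[m];print("lid z",np.percentile(q[(q>.06)&(q<.1)],[25,50,75]).round(4))
g=cv2.cvtColor(f["im"],cv2.COLOR_RGB2HSV)
e,med=topdisc(P,m&(z>.079));print(e,med.round(4),wray(*e[0],.0835,f).round(4))
# nest collar ring & ball
m=np.zeros(z.shape,bool);m[245:325,425:500]=1
e,med=topdisc(P,m&(z>.0315)&(z<.045));print("collar",e,med.round(4),wray(*e[0],.0355,f).round(4))
f=np.load("pics/top0.npz");P=cloud("top",f["d"]);z=P[...,2];m=np.zeros(z.shape,bool);m[210:252,325:370]=1
e,med=topdisc(P,m&(z>.0805));print("top lid",e,med.round(4),ray("top",*e[0],.0835).round(4))
E
```

```text
lid z [0.0819 0.0824 0.083 ]
((250.8848876953125, 221.76095581054688), (58.667579650878906, 62.21391296386719), 109.62400817871094) [ 0.4806 -0.2777  0.0825] [ 0.4803 -0.2778  0.0835]
collar ((463.5650939941406, 282.6788635253906), (38.105628967285156, 53.947025299072266), 40.62911605834961) [0.6229 0.0038 0.0342] [0.6219 0.0017 0.0355]
top lid ((348.1038513183594, 230.70217895507812), (20.23039436340332, 20.990371704101562), 151.95333862304688) [ 0.4814 -0.2778  0.0835] [ 0.4823 -0.2781  0.0835]
```

```bash

python3 -m handwheel '[{"tx":-12,"ty":-10,"tz":20,"roll":0},{"tx":-12,"ty":-10,"tz":30,"roll":0},{"tx":-12,"ty":-11,"tz":30,"roll":0},{"tx":0,"ty":0,"tz":20,"roll":0},{"tx":0,"ty":0,"tz":10,"roll":0},{"tx":0,"ty":0,"tz":0,"roll":0},{"tx":0,"ty":0,"tz":0,"roll":0}]'
python3 -c "
from h import *
rel(0.481,-0.278,0.027);print(ctrl.grasp_offset)"
```

```text
t: 2.98
tool_pos: [0.4817, -0.2768, 0.1457]
tool_rot: [-0.159, -3.138, -0.0]
contact_force: [0.3, -0.1, 0.7]
opening: 0.085
grip_force: 0.0
t 2.98 pos [ 0.4817 -0.2768  0.1457] yaw_ty 84.19 F [ 0.3 -0.1  0.7] rel mm [  0.6  -1.3 118.7]
0.0187
```

```bash

python3 -m handwheel '[{"tx":0.5,"ty":-1,"tz":20,"roll":0},{"tx":0,"ty":0,"tz":25,"roll":0},{"tx":0,"ty":0,"tz":25,"roll":0},{"tx":0,"ty":0,"tz":20,"roll":0},{"tx":0,"ty":0,"tz":15,"roll":0},{"tx":0,"ty":0,"tz":10,"roll":0},{"tx":0,"ty":0,"tz":4,"roll":0},{"tx":0,"ty":0,"tz":0,"roll":0},{"tx":0,"ty":0,"tz":0,"roll":0}]'
python3 -m handwheel '[{"tx":0,"ty":0,"tz":0,"roll":0},{"tx":0,"ty":0,"tz":0,"roll":0},{"tx":0,"ty":0,"tz":0,"roll":0},{"tx":0,"ty":0,"tz":0,"roll":0},{"tx":0,"ty":0,"tz":0,"roll":0},{"tx":0,"ty":0,"tz":0,"roll":0},{"tx":0,"ty":0,"tz":0,"roll":0},{"tx":0,"ty":0,"tz":0,"roll":0},{"tx":0,"ty":0,"tz":0,"roll":0},{"tx":0,"ty":0,"tz":0,"roll":0}]' 55 35
```

```text
t: 3.73
tool_pos: [0.482, -0.2794, 0.028]
tool_rot: [0.161, 3.135, -0.002]
contact_force: [0.9, -0.1, 0.1]
opening: 0.0851
grip_force: 0.0
t: 4.57
tool_pos: [0.4821, -0.2795, 0.028]
tool_rot: [0.161, 3.135, -0.002]
contact_force: [0.1, 2.3, 6.3]
opening: 0.0631
grip_force: 38.7
```

```bash

python3 -m handwheel '[{"tx":0,"ty":0,"tz":-8,"roll":0},{"tx":0,"ty":0,"tz":-20,"roll":0},{"tx":0,"ty":0,"tz":-30,"roll":0},{"tx":0,"ty":0,"tz":-40,"roll":0},{"tx":0,"ty":0,"tz":-40,"roll":0},{"tx":0,"ty":0,"tz":-25,"roll":0},{"tx":0,"ty":0,"tz":0,"roll":0},{"tx":0,"ty":0,"tz":0,"roll":0}]'
python3 - <<'E'
from h import *
def ell(gray,box,sc,zf,name):
    u0,v0,u1,v1=box;c=cv2.resize(gray[v0:v1,u0:u1],None,fx=sc,fy=sc,interpolation=cv2.INTER_CUBIC)
    e=cv2.Canny(c,40,110)
    for ct in cv2.findContours(e,cv2.RETR_LIST,cv2.CHAIN_APPROX_NONE)[0]:
        if len(ct)>60:
            E=cv2.fitEllipse(ct)
            a,b=np.array(E[1])/sc
            if 12<a<b<55 and b/a<2.2:
                u=(E[0][0]+.5)/sc-.5+u0;v=(E[0][1]+.5)/sc-.5+v0
                print(name,len(ct),"c",round(u,1),round(v,1),"ax",a.round(1),b.round(1),zf(u,v,.0355).round(4))
g=lambda im:cv2.cvtColor(im,cv2.COLOR_RGB2GRAY)
f=np.load("pics/w1.npz");ell(g(f["im"]),(425,240,505,325),6,lambda u,v,z:wray(u,v,z,f),"w")
f=np.load("pics/top0.npz");ell(g(f["im"]),(230,168,280,212),8,lambda u,v,z:ray("top",u,v,z),"top")
f=np.load("pics/side0.npz");ell(g(f["im"]),(282,205,326,245),8,lambda u,v,z:ray("side",u,v,z),"side")
for n,u,v in(("top",288,188),("side",304.3,235.1)): print("ball",n,ray(n,u,v,.068).round(4))
E
```

```text
t: 5.23
tool_pos: [0.4817, -0.2794, 0.1916]
tool_rot: [0.161, 3.134, -0.004]
contact_force: [-0.6, 0.5, -1.5]
opening: 0.0636
grip_force: 38.9
ball top [ 0.6175 -0.0995  0.068 ]
ball side [ 0.6129 -0.104   0.068 ]
```

```bash

python3 -m handwheel '[{"tx":-20,"ty":22,"tz":-4,"roll":0},{"tx":-20,"ty":22,"tz":-4,"roll":0},{"tx":-20,"ty":22,"tz":-4,"roll":0},{"tx":-20,"ty":22,"tz":-4,"roll":0},{"tx":-20,"ty":22,"tz":-4,"roll":0},{"tx":-20,"ty":22,"tz":-4,"roll":0},{"tx":-20,"ty":22,"tz":-4,"roll":0},{"tx":-20,"ty":22,"tz":-2,"roll":0},{"tx":0,"ty":0,"tz":0,"roll":0},{"tx":0,"ty":0,"tz":0,"roll":0},{"tx":0,"ty":0,"tz":0,"roll":0}]'
python3 - <<'E'
from h import *
o=ctrl.get_obs();im,d=optics.get_image("wrist");np.savez("pics/w2.npz",im=im,d=d,**{k:o[k] for k in("tool_pos","tool_rot")})
print(wproj([.623,.003,.0355],o))
b=im[...,::-1].copy();cv2.imwrite("pics/w2.png",b)
rel(.623,.003,.2)
E
```

```text
t: 6.15
tool_pos: [0.6568, -0.1201, 0.2165]
tool_rot: [-0.161, -3.133, -0.001]
contact_force: [0.1, 0.4, -1.2]
opening: 0.0632
grip_force: 39.1
[395.75126545 143.61572948]
t 6.2 pos [ 0.6568 -0.1205  0.2171] yaw_ty 84.07 F [ 0.1 -0.1 -0.5] rel mm [ 46.3 119.4  17.3]
```

View pics/w2.png

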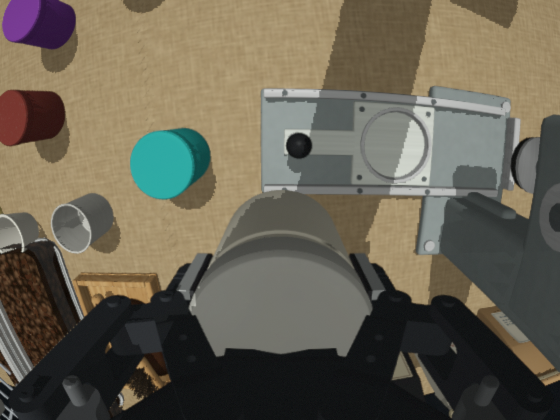

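Wrist view: the nest ring is centred at about (395,144), against a predicted (396,144). The ball is at (299,145). The tin is held straight between the pads.

```bash
python3 - <<'E'
from h import *
f=np.load("pics/w2.npz");im=f["im"];P=wcloud(f["d"],f);z=P[...,2]
g=cv2.cvtColor(im,cv2.COLOR_RGB2HSV)
m=np.zeros(z.shape,np.uint8);m[128:162,282:318]=1
e,med=topdisc(P,(m>0)&(g[...,2]<50));print("ball",e[0],e[1],wray(*e[0],.068,f).round(4))
m=np.zeros(z.shape,bool);m[100:190,352:436]=1
for lo in(.031,.0325):
    q=(m&(z>lo)&(z<.042));pts=P[q][:,:2];c=np.array([.623,.003])
    r=np.linalg.norm(pts-c,axis=1);pts=pts[(r>.030)&(r<.045)]
    A=np.c_[2*pts,np.ones(len(pts))];s=np.linalg.lstsq(A,(pts**2).sum(1),rcond=None)[0];print("circle",s[:2].round(4),np.sqrt(s[2]+s[0]**2+s[1]**2).round(4),len(pts))
# held tin: lid centre
m=np.zeros(z.shape,bool);m[180:360,190:370]=1
print("tin pts z",np.percentile(z[m&(z>.15)],[5,50,95]).round(3))
# slideway front edge line, for yaw
q=P[85:112,270:425];k=(q[...,2]>.02)&(q[...,2]<.05);Y=q[k]
xs=[];
for b in np.linspace(-.10,.03,14):
    s=Y[abs(Y[:,1]-b)<.005]
    if len(s)>5: xs.append((b,s[:,0].min()))
xs=np.array(xs);print("slope dx/dy",np.polyfit(xs[:,0],xs[:,1],1).round(4))
E
```

```text
ball (298.71942138671875, 145.4863739013672) (23.793729782104492, 24.198421478271484) [ 0.6141 -0.0993  0.068 ]
circle [0.6248 0.0044] 0.0378 935
circle [0.6248 0.0046] 0.038 838
tin pts z [0.216 0.271 0.293]
slope dx/dy [0.1133 0.5701]
```

```bash

python3 -m handwheel '[{"tx":8,"ty":20,"tz":0,"roll":0},{"tx":8,"ty":25,"tz":0,"roll":0},{"tx":8,"ty":25,"tz":0,"roll":0},{"tx":8,"ty":25,"tz":0,"roll":0},{"tx":8,"ty":17,"tz":10,"roll":0},{"tx":4,"ty":8,"tz":20,"roll":0},{"tx":0,"ty":0,"tz":30,"roll":0},{"tx":0,"ty":0,"tz":30,"roll":0},{"tx":0,"ty":0,"tz":20,"roll":0},{"tx":0,"ty":0,"tz":10,"roll":0},{"tx":0,"ty":0,"tz":0,"roll":0},{"tx":0,"ty":0,"tz":0,"roll":0}]'
python3 - <<'E'
from h import *
rel(.625,.0038,.055)
o=ctrl.get_obs();im,d=optics.get_image("top");cv2.imwrite("pics/t2.png",cv2.resize(im[150:230,140:330],None,fx=4,fy=4,interpolation=cv2.INTER_CUBIC)[...,::-1])
E
```

```text
t: 7.2
tool_pos: [0.6265, 0.003, 0.0994]
tool_rot: [-0.163, -3.137, 0.0]
contact_force: [0.1, -0.6, -1.2]
opening: 0.0634
grip_force: 39.2
t 7.2 pos [0.6265 0.003  0.0994] yaw_ty 84.05 F [ 0.1 -0.6 -1.2] rel mm [ 1.5  0.6 44.4]
```

Lower gently.

```bash

python3 -m handwheel '[{"tx":1.5,"ty":0.5,"tz":5,"roll":0},{"tx":0,"ty":0,"tz":8,"roll":0},{"tx":0,"ty":0,"tz":8,"roll":0},{"tx":0,"ty":0,"tz":6,"roll":0},{"tx":0,"ty":0,"tz":5,"roll":0},{"tx":0,"ty":0,"tz":4,"roll":0},{"tx":0,"ty":0,"tz":3,"roll":0},{"tx":0,"ty":0,"tz":0,"roll":0},{"tx":0,"ty":0,"tz":0,"roll":0}]'
python3 -m handwheel '[{"tx":0,"ty":0,"tz":2,"roll":0},{"tx":0,"ty":0,"tz":2,"roll":0},{"tx":0,"ty":0,"tz":0,"roll":0},{"tx":0,"ty":0,"tz":0,"roll":0}]'
```

```text
t: 8.0
tool_pos: [0.6253, 0.0044, 0.0601]
tool_rot: [-0.161, -3.137, -0.0]
contact_force: [0.1, 0.2, -0.9]
opening: 0.0639
grip_force: 39.2
t: 8.33
tool_pos: [0.6253, 0.0044, 0.0563]
tool_rot: [-0.161, -3.137, 0.0]
contact_force: [0.5, 0.1, -1.6]
opening: 0.0631
grip_force: 39.2
```

```bash

python3 -m handwheel '[{"tx":0,"ty":0,"tz":1,"roll":0},{"tx":0,"ty":0,"tz":1,"roll":0},{"tx":0,"ty":0,"tz":0,"roll":0},{"tx":0,"ty":0,"tz":0,"roll":0}]'
```

```text
t: 8.67
tool_pos: [0.6256, 0.0043, 0.0546]
tool_rot: [0.161, 3.137, -0.0]
contact_force: [-0.3, 1.1, 0.5]
opening: 0.0635
grip_force: 39.0
```

```bash

python3 -m handwheel '[{"tx":0,"ty":0,"tz":0,"roll":0},{"tx":0,"ty":0,"tz":0,"roll":0},{"tx":0,"ty":0,"tz":0,"roll":0},{"tx":0,"ty":0,"tz":0,"roll":0},{"tx":0,"ty":0,"tz":0,"roll":0},{"tx":0,"ty":0,"tz":0,"roll":0}]' 85
python3 -m handwheel '[{"tx":0,"ty":0,"tz":-10,"roll":0},{"tx":0,"ty":0,"tz":-20,"roll":0},{"tx":0,"ty":0,"tz":-30,"roll":0},{"tx":0,"ty":0,"tz":-35,"roll":0},{"tx":0,"ty":-10,"tz":-25,"roll":0},{"tx":0,"ty":-30,"tz":0,"roll":0},{"tx":0,"ty":-30,"tz":0,"roll":0},{"tx":0,"ty":-30,"tz":0,"roll":0},{"tx":0,"ty":-25,"tz":0,"roll":0},{"tx":0,"ty":-15,"tz":0,"roll":0},{"tx":0,"ty":0,"tz":0,"roll":0},{"tx":0,"ty":0,"tz":0,"roll":0}]' 0
python3 - <<'E'
from h import *
o=ctrl.get_obs();im,d=optics.get_image("wrist");cv2.imwrite("pics/w3.png",im[...,::-1])
P=wcloud(d,o);z=P[...,2];m=np.zeros(z.shape,bool)
m=(abs(P[...,0]-.625)<.045)&(abs(P[...,1]-.004)<.045)&(z>.095)&(z<.125)
e,med=topdisc(P,m);print(e,med.round(4),wray(*e[0],med[2],o).round(4))
q=P[m];A=np.c_[q[:,:2],np.ones(len(q))];print("plane",np.linalg.lstsq(A,q[:,2],rcond=None)[0].round(3),len(q))
m=np.zeros(z.shape,bool)
rel(.6125,-.13,.06)
E
```

```text
t: 9.17
tool_pos: [0.6253, 0.0044, 0.0543]
tool_rot: [0.161, 3.137, -0.0]
contact_force: [-0.3, -0.1, 0.0]
opening: 0.0853
grip_force: 0.0
t: 10.17
tool_pos: [0.6108, -0.1351, 0.1744]
tool_rot: [-0.164, -3.137, -0.001]
contact_force: [0.1, 1.2, -1.7]
opening: 0.0634
grip_force: 39.6Traceback (most recent call last):
  File "<stdin>", line 5, in <module>
  File "h.py", line 30, in topdisc
    M=m.astype(np.uint8);k,l,s,c=cv2.connectedComponentsWithStats(M);i=1+np.argmax(s[1:,4])
                                                                         ~~~~~~~~~^^^^^^^^^
    return _wrapfunc(a, 'argmax', axis=axis, out=out, **kwds)
    return bound(*args, **kwds)
ValueError: attempt to get argmax of an empty sequence
```

View pics/w3.png

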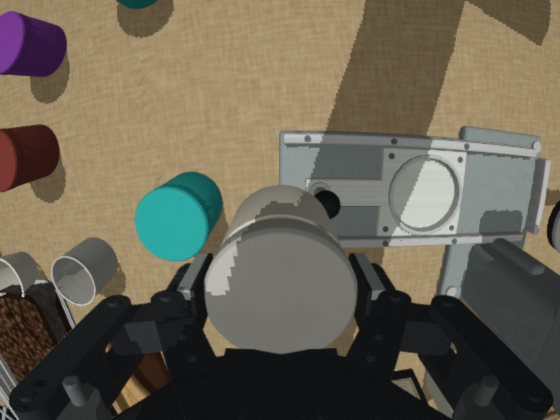

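Wrist view: the fingers closed before clearing the tin and re-gripped it. It is still held, at about (282,280), with the nest empty at (424,193). I'll measure how it sits in the hand now compared with before.

```bash
python3 - <<'E'
from h import *
def an(im,d,o,n):
    P=wcloud(d,o);R=Rn.from_rotvec(o["tool_rot"]).as_matrix();T=(P-o["tool_pos"])@R
    m=np.zeros(d.shape,bool);m[180:348,215:348]=1
    m&=(abs(T[...,0])<.034)&(abs(T[...,1])<.034)&(T[...,2]<-.02)&(T[...,2]>-.085)
    q=T[m];print(n,len(q),"z pct",np.percentile(q[:,2],[2,10,25,50,75]).round(4))
    t=q[abs(q[:,2]-np.percentile(q[:,2],25))<.004];A=np.c_[t[:,:2],np.ones(len(t))]
    print(" plane",np.linalg.lstsq(A,t[:,2],rcond=None)[0].round(4),"x max",t[:,0].max().round(4),"y",t[:,1].min().round(4),t[:,1].max().round(4))
    # body lower front edge
    c=T[190:345:10,282];print(" col",c[:,[0,2]].round(3).tolist())
f=np.load("pics/w2.npz");an(f["im"],f["d"],f,"w2")
o=ctrl.get_obs();im,d=optics.get_image("wrist");an(im,d,o,"now")
E
```

```text
w2 15900 z pct [-0.0554 -0.055  -0.0546 -0.0541 -0.053 ]
 plane [ 0.0071 -0.0025 -0.0544] x max 0.0328 y -0.0231 0.0235
 col [[0.032, 0.027], [0.032, 0.005], [0.031, -0.009], [0.032, -0.023], [0.032, -0.035], [0.032, -0.045], [0.032, -0.052], [0.03, -0.055], [0.027, -0.056], [0.023, -0.055], [0.019, -0.054], [0.016, -0.055], [0.012, -0.055], [0.007, -0.054], [0.003, -0.054], [-0.001, -0.054]]
now 14874 z pct [-0.0297 -0.0292 -0.0289 -0.0285 -0.028 ]
 plane [ 0.0101 -0.0044 -0.0285] x max 0.0304 y -0.0287 0.0289
 col [[0.029, 0.038], [0.029, 0.017], [0.029, -0.002], [0.03, -0.018], [0.029, -0.028], [0.025, -0.028], [0.021, -0.027], [0.018, -0.029], [0.013, -0.029], [0.009, -0.03], [0.004, -0.029], [0.071, -0.142], [-0.006, -0.029], [-0.011, -0.029], [-0.017, -0.029], [-0.022, -0.029]]
```

```bash

python3 -m handwheel '[{"tx":0,"ty":15,"tz":0,"roll":0},{"tx":0.5,"ty":25,"tz":0,"roll":0},{"tx":0.5,"ty":30,"tz":0,"roll":0},{"tx":0.5,"ty":30,"tz":0,"roll":0},{"tx":0.5,"ty":25,"tz":5,"roll":0},{"tx":0.5,"ty":15,"tz":15,"roll":0},{"tx":0,"ty":0,"tz":20,"roll":0},{"tx":0,"ty":0,"tz":15,"roll":0},{"tx":0,"ty":0,"tz":10,"roll":0},{"tx":0,"ty":0,"tz":5,"roll":0},{"tx":0,"ty":0,"tz":0,"roll":0},{"tx":0,"ty":0,"tz":0,"roll":0}]'
python3 -c "
from h import *
rel(.623,.0044,.0815)"
```

```text
t: 11.27
tool_pos: [0.6229, 0.0046, 0.1043]
tool_rot: [-0.162, -3.137, 0.0]
contact_force: [0.8, 0.8, -1.3]
opening: 0.0636
grip_force: 39.6
t 11.27 pos [0.6229 0.0046 0.1043] yaw_ty 84.11 F [ 0.8  0.8 -1.3] rel mm [-0.1 -0.2 22.8]
```

```bash

python3 -m handwheel '[{"tx":0,"ty":0,"tz":5,"roll":0},{"tx":0,"ty":0,"tz":5,"roll":0},{"tx":0,"ty":0,"tz":4,"roll":0},{"tx":0,"ty":0,"tz":4,"roll":0},{"tx":0,"ty":0,"tz":2,"roll":0},{"tx":0,"ty":0,"tz":1,"roll":0},{"tx":0,"ty":0,"tz":0,"roll":0},{"tx":0,"ty":0,"tz":0,"roll":0}]'
python3 -m handwheel '[{"tx":0,"ty":0,"tz":1,"roll":0},{"tx":0,"ty":0,"tz":0.5,"roll":0},{"tx":0,"ty":0,"tz":0,"roll":0},{"tx":0,"ty":0,"tz":0,"roll":0}]'
```

```text
t: 11.93
tool_pos: [0.6229, 0.0046, 0.0834]
tool_rot: [0.161, 3.137, -0.0]
contact_force: [0.8, -0.1, -1.1]
opening: 0.0632
grip_force: 39.6
t: 12.27
tool_pos: [0.6228, 0.0046, 0.0818]
tool_rot: [0.161, 3.137, 0.0]
contact_force: [0.9, -0.2, -1.0]
opening: 0.0633
grip_force: 39.6
```

```bash

python3 -m handwheel '[{"tx":0,"ty":0,"tz":0.7,"roll":0},{"tx":0,"ty":0,"tz":0,"roll":0},{"tx":0,"ty":0,"tz":0,"roll":0}]'
python3 -m handwheel '[{"tx":0,"ty":0,"tz":0.7,"roll":0},{"tx":0,"ty":0,"tz":0,"roll":0},{"tx":0,"ty":0,"tz":0,"roll":0}]'
```

```text
t: 12.52
tool_pos: [0.6228, 0.0046, 0.081]
tool_rot: [-0.161, -3.137, 0.0]
contact_force: [1.5, -0.1, -2.4]
opening: 0.0633
grip_force: 39.6
t: 12.77
tool_pos: [0.6231, 0.0046, 0.0807]
tool_rot: [0.161, 3.137, -0.0]
contact_force: [1.2, -0.8, -0.3]
opening: 0.063
grip_force: 39.7
```

```bash

python3 -m handwheel '[{"tx":0,"ty":0,"tz":0,"roll":0},{"tx":0,"ty":0,"tz":0,"roll":0},{"tx":0,"ty":0,"tz":0,"roll":0},{"tx":0,"ty":0,"tz":0,"roll":0},{"tx":0,"ty":0,"tz":0,"roll":0},{"tx":0,"ty":0,"tz":0,"roll":0}]' 85
python3 -m handwheel '[{"tx":0,"ty":0,"tz":-10,"roll":0},{"tx":0,"ty":0,"tz":-20,"roll":0},{"tx":0,"ty":0,"tz":-30,"roll":0},{"tx":0,"ty":0,"tz":-30,"roll":0},{"tx":0,"ty":-20,"tz":-5,"roll":0},{"tx":0,"ty":-30,"tz":0,"roll":0},{"tx":0,"ty":-30,"tz":0,"roll":0},{"tx":0,"ty":-30,"tz":0,"roll":0},{"tx":0,"ty":-20,"tz":0,"roll":0},{"tx":0,"ty":-10,"tz":0,"roll":0},{"tx":0,"ty":0,"tz":0,"roll":0},{"tx":0,"ty":0,"tz":0,"roll":0}]'
python3 - <<'E'
from h import *
o=ctrl.get_obs();im,d=optics.get_image("wrist");cv2.imwrite("pics/w4.png",im[...,::-1])
P=wcloud(d,o);z=P[...,2]
m=(abs(P[...,0]-.625)<.05)&(abs(P[...,1]-.004)<.05)&(z>.098)&(z<.125)
rel(.6125,-.13,.06)
e,med=topdisc(P,m);print(e,med.round(4),wray(*e[0],med[2],o).round(4))
q=P[m];A=np.c_[q[:,:2],np.ones(len(q))];print("plane",np.linalg.lstsq(A,q[:,2],rcond=None)[0].round(3),len(q))
E
```

```text
t: 13.27
tool_pos: [0.6228, 0.0046, 0.0804]
tool_rot: [0.161, 3.137, 0.0]
contact_force: [-0.1, -0.6, -0.4]
opening: 0.0852
grip_force: 0.0
t: 14.27
tool_pos: [0.6086, -0.1344, 0.1758]
tool_rot: [0.162, 3.137, 0.001]
contact_force: [0.6, -0.4, 0.0]
opening: 0.085
grip_force: 0.0
t 14.32 pos [ 0.6086 -0.1338  0.1756] yaw_ty 84.14 F [-0.6  0.4 -0.1] rel mm [ -3.5   4.1 115.6]
((457.8838806152344, 220.7898712158203), (70.63668060302734, 83.40887451171875), 25.120954513549805) [ 0.6229 -0.0009  0.1088] [ 0.6227 -0.0012  0.1088]
plane [0.028 0.039 0.091] 4714
```

View pics/w4.png

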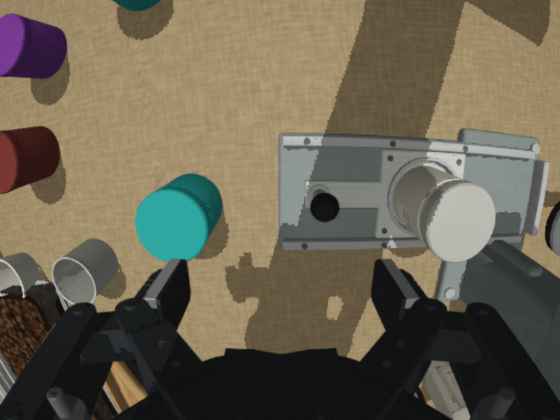

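The tin stands upright in the nest with its lid at (458,221) and lid-top z of 0.109. The ball is at (324,206). Now I'll close the fingers in free air and go down behind the ball.

```bash

python3 -m handwheel '[{"tx":-2,"ty":-6,"tz":0,"roll":0},{"tx":0,"ty":0,"tz":0,"roll":0},{"tx":0,"ty":0,"tz":0,"roll":0},{"tx":0,"ty":0,"tz":0,"roll":0},{"tx":0,"ty":0,"tz":0,"roll":0},{"tx":0,"ty":0,"tz":0,"roll":0},{"tx":0,"ty":0,"tz":0,"roll":0},{"tx":0,"ty":0,"tz":0,"roll":0},{"tx":0,"ty":0,"tz":0,"roll":0},{"tx":0,"ty":0,"tz":0,"roll":0}]' 0
python3 -m handwheel '[{"tx":0,"ty":0,"tz":20,"roll":0},{"tx":0,"ty":0,"tz":25,"roll":0},{"tx":0,"ty":0,"tz":25,"roll":0},{"tx":0,"ty":0,"tz":20,"roll":0},{"tx":0,"ty":0,"tz":15,"roll":0},{"tx":0,"ty":0,"tz":10,"roll":0},{"tx":0,"ty":0,"tz":3,"roll":0},{"tx":0,"ty":0,"tz":0,"roll":0},{"tx":0,"ty":0,"tz":0,"roll":0}]'
python3 -c "
from h import *
rel(.614,-.0995,.057)"
```

```text
t: 15.15
tool_pos: [0.6098, -0.1408, 0.1754]
tool_rot: [-0.161, -3.137, 0.0]
contact_force: [-0.5, -0.1, -0.5]
opening: -0.0002
grip_force: 0.0
t: 15.9
tool_pos: [0.6106, -0.1411, 0.0585]
tool_rot: [0.161, 3.136, -0.001]
contact_force: [-0.4, -1.5, 0.4]
opening: -0.0001
grip_force: 0.0
t 15.9 pos [ 0.6106 -0.1411  0.0585] yaw_ty 84.11 F [-0.4 -1.5  0.4] rel mm [ 0.8 41.7  1.4]
```

```bash

python3 -m handwheel '[{"tx":0.5,"ty":4,"tz":0,"roll":0},{"tx":0,"ty":4,"tz":0,"roll":0},{"tx":0,"ty":3,"tz":0,"roll":0},{"tx":0,"ty":3,"tz":0,"roll":0},{"tx":0,"ty":3,"tz":0,"roll":0},{"tx":0,"ty":3,"tz":0,"roll":0},{"tx":0,"ty":4,"tz":0,"roll":0},{"tx":0,"ty":5,"tz":0,"roll":0},{"tx":0,"ty":5,"tz":0,"roll":0},{"tx":0,"ty":5,"tz":0,"roll":0},{"tx":0,"ty":5,"tz":0,"roll":0},{"tx":0,"ty":5,"tz":0,"roll":0}]'
python3 -m handwheel '[{"tx":0,"ty":5,"tz":0,"roll":0},{"tx":0,"ty":5,"tz":0,"roll":0},{"tx":0,"ty":5,"tz":0,"roll":0},{"tx":0,"ty":5,"tz":0,"roll":0},{"tx":0,"ty":5,"tz":0,"roll":0},{"tx":0,"ty":5,"tz":0,"roll":0},{"tx":0,"ty":5,"tz":0,"roll":0},{"tx":0,"ty":5,"tz":0,"roll":0},{"tx":0,"ty":4,"tz":0,"roll":0},{"tx":0,"ty":4,"tz":0,"roll":0},{"tx":0,"ty":4,"tz":0,"roll":0},{"tx":0,"ty":4,"tz":0,"roll":0}]'
python3 -c "
from h import *
rel(.614,-.0995,.057)"
```

```text
t: 16.9
tool_pos: [0.6147, -0.0916, 0.0577]
tool_rot: [0.161, 3.137, -0.0]
contact_force: [-0.1, -2.8, 2.3]
opening: 0.0001
grip_force: 1.3
t: 17.9
tool_pos: [0.6201, -0.036, 0.0573]
tool_rot: [-0.161, -3.137, 0.0]
contact_force: [1.5, -2.6, 1.7]
opening: 0.0001
grip_force: 1.2
t 17.9 pos [ 0.6201 -0.036   0.0573] yaw_ty 84.11 F [ 1.5 -2.6  1.7] rel mm [ -0.5 -63.8   0.3]
```

```bash

python3 -m handwheel '[{"tx":0,"ty":3,"tz":0,"roll":0},{"tx":0,"ty":3,"tz":0,"roll":0},{"tx":0,"ty":3,"tz":0,"roll":0},{"tx":0,"ty":3,"tz":0,"roll":0},{"tx":0,"ty":2,"tz":0,"roll":0},{"tx":0,"ty":2,"tz":0,"roll":0},{"tx":0,"ty":0,"tz":0,"roll":0}]'
python3 -m handwheel '[{"tx":0,"ty":2,"tz":0,"roll":0},{"tx":0,"ty":1,"tz":0,"roll":0},{"tx":0,"ty":1,"tz":0,"roll":0},{"tx":0,"ty":0,"tz":0,"roll":0}]'
python3 -m handwheel '[{"tx":0,"ty":1.5,"tz":0,"roll":0},{"tx":0,"ty":1.5,"tz":0,"roll":0},{"tx":0,"ty":0,"tz":0,"roll":0}]'
```

```text
t: 18.48
tool_pos: [0.6216, -0.0199, 0.0572]
tool_rot: [-0.161, -3.137, -0.001]
contact_force: [0.4, -1.3, 0.3]
opening: -0.0001
grip_force: 0.4
t: 18.82
tool_pos: [0.6218, -0.0172, 0.0572]
tool_rot: [-0.161, -3.137, 0.003]
contact_force: [-0.5, -4.8, 0.0]
opening: -0.0004
grip_force: 2.4
t: 19.07
tool_pos: [0.6219, -0.0168, 0.0573]
tool_rot: [-0.161, -3.136, 0.011]
contact_force: [-2.0, -13.9, 2.1]
opening: -0.0002
grip_force: 6.5
```

The force rose to 14 N with no further travel, so the shuttle is home. Back off, rise and check from above.

```bash

python3 -m handwheel '[{"tx":0,"ty":-8,"tz":0,"roll":0},{"tx":0,"ty":-20,"tz":0,"roll":0},{"tx":0,"ty":-30,"tz":0,"roll":0},{"tx":0,"ty":-20,"tz":-20,"roll":0},{"tx":0,"ty":0,"tz":-35,"roll":0},{"tx":0,"ty":0,"tz":-40,"roll":0},{"tx":0,"ty":0,"tz":-40,"roll":0},{"tx":0,"ty":0,"tz":-40,"roll":0},{"tx":0,"ty":0,"tz":-40,"roll":0},{"tx":0,"ty":0,"tz":-40,"roll":0},{"tx":0,"ty":0,"tz":-30,"roll":0},{"tx":0,"ty":0,"tz":0,"roll":0}]'
python3 - <<'E'
from h import *
im,d=optics.get_image("side");P=cloud("side",d);z=P[...,2]
im2,d2=optics.get_image("top")
a=cv2.resize(im[90:270,220:370],(500,600),interpolation=cv2.INTER_CUBIC);b=cv2.resize(im2[110:230,140:310],(300,212),interpolation=cv2.INTER_CUBIC)
c=np.zeros((600,800,3),np.uint8);c[:,:500]=a;c[:212,500:]=b;cv2.imwrite("pics/s5.png",c[...,::-1])
rel(.532,.217,.33)
P=cloud("top",d2);g=cv2.cvtColor(im2,cv2.COLOR_RGB2HSV)[...,2]
m=(g<70)&(P[...,2]>.27)&(P[...,2]<.31)&(P[...,1]>.17)&(P[...,1]<.26)&(P[...,0]>.5)&(P[...,0]<.56);q=P[m];print(len(q),np.median(q,0).round(4),q.min(0).round(4),q.max(0).round(4))
E
```

```text
t: 20.07
tool_pos: [0.6168, -0.091, 0.3519]
tool_rot: [0.16, 3.124, -0.002]
contact_force: [0.0, -0.3, 0.9]
opening: -0.0
grip_force: 0.0
t 20.17 pos [ 0.615  -0.0906  0.3443] yaw_ty 84.14 F [-0.8  0.  -0.7] rel mm [114.  297.5  14.2]
169 [0.5307 0.2143 0.2925] [0.5214 0.182  0.2819] [0.5439 0.2445 0.2997]
```

View pics/s5.png

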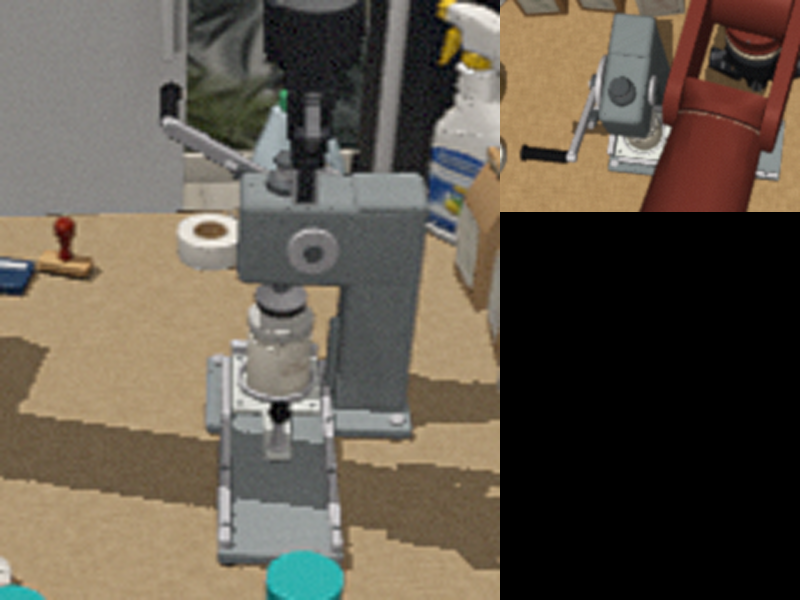

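The crop shows the tin upright in the nest under the pad at (280,350), with the ball at (279,411) and the lever still up at (170,100). Now I'll move over the grip.

```bash

python3 -m handwheel '[{"tx":11,"ty":20,"tz":0,"roll":0},{"tx":12,"ty":32,"tz":0,"roll":0},{"tx":12,"ty":32,"tz":0,"roll":0},{"tx":12,"ty":32,"tz":0,"roll":0},{"tx":12,"ty":32,"tz":0,"roll":0},{"tx":12,"ty":32,"tz":0,"roll":0},{"tx":12,"ty":32,"tz":0,"roll":0},{"tx":12,"ty":32,"tz":0,"roll":0},{"tx":11,"ty":32,"tz":0,"roll":0},{"tx":10,"ty":22,"tz":0,"roll":0},{"tx":0,"ty":0,"tz":0,"roll":0},{"tx":0,"ty":0,"tz":0,"roll":0}]'
python3 -c "
from h import *
rel(.531,.218,.297)"
```

```text
t: 21.17
tool_pos: [0.5284, 0.2183, 0.3396]
tool_rot: [-0.157, -3.133, 0.002]
contact_force: [-0.4, -0.0, 0.4]
opening: 0.0002
grip_force: 0.0
t 21.17 pos [0.5284 0.2183 0.3396] yaw_ty 84.27 F [-0.4 -0.   0.4] rel mm [-2.8  0.  42.6]
```

```bash

python3 -m handwheel '[{"tx":-2.5,"ty":0,"tz":15,"roll":0},{"tx":0,"ty":0,"tz":15,"roll":0},{"tx":0,"ty":0,"tz":8,"roll":0},{"tx":0,"ty":0,"tz":4,"roll":0},{"tx":0,"ty":0,"tz":4,"roll":0},{"tx":2,"ty":0,"tz":4,"roll":0},{"tx":2,"ty":0,"tz":4,"roll":0},{"tx":0,"ty":0,"tz":0,"roll":0}]'
python3 -c "
from h import *
rel(.531,.218,.294)"
```

```text
t: 21.83
tool_pos: [0.5293, 0.2165, 0.2906]
tool_rot: [0.163, 3.133, -0.001]
contact_force: [1.4, -3.3, 7.0]
opening: 0.0001
grip_force: 3.0
t 21.83 pos [0.5293 0.2165 0.2906] yaw_ty 84.05 F [ 1.4 -3.3  7. ] rel mm [-1.5  1.6 -3.4]
```

```bash

python3 -m handwheel '[{"tx":3,"ty":0,"tz":7,"roll":0},{"tx":3,"ty":0,"tz":7,"roll":0},{"tx":3,"ty":0,"tz":7,"roll":0},{"tx":2.5,"ty":0,"tz":7,"roll":0},{"tx":2,"ty":0,"tz":7,"roll":0},{"tx":2,"ty":0,"tz":7,"roll":0},{"tx":1,"ty":0,"tz":6,"roll":0},{"tx":0,"ty":0,"tz":0,"roll":0}]'
python3 -c "
from h import *
rel(.531,.218,.294)"
```

```text
t: 22.5
tool_pos: [0.5111, 0.2189, 0.2423]
tool_rot: [-0.162, -3.137, -0.0]
contact_force: [-5.6, -1.8, 7.6]
opening: 0.0002
grip_force: 4.3
t 22.5 pos [0.5111 0.2189 0.2423] yaw_ty 84.1 F [-5.6 -1.8  7.6] rel mm [-19.8   1.1 -51.8]
```

```bash

python3 -m handwheel '[{"tx":0.5,"ty":0,"tz":7,"roll":0},{"tx":0.5,"ty":0,"tz":7,"roll":0},{"tx":0.5,"ty":0,"tz":7,"roll":0},{"tx":0,"ty":0,"tz":7,"roll":0},{"tx":-0.5,"ty":0,"tz":7,"roll":0},{"tx":-0.5,"ty":0,"tz":7,"roll":0},{"tx":-1,"ty":0,"tz":7,"roll":0},{"tx":-1,"ty":0,"tz":6,"roll":0},{"tx":0,"ty":0,"tz":0,"roll":0}]'
python3 -c "
from h import *
rel(.531,.218,.294)"
```

```text
t: 23.25
tool_pos: [0.5134, 0.2196, 0.1872]
tool_rot: [0.162, 3.137, 0.003]
contact_force: [-4.4, 1.6, 7.5]
opening: -0.0001
grip_force: 4.2
t 23.25 pos [0.5134 0.2196 0.1872] yaw_ty 84.1 F [-4.4  1.6  7.5] rel mm [ -17.7    0.5 -106.8]
```

```bash

python3 -m handwheel '[{"tx":-1,"ty":0,"tz":5,"roll":0},{"tx":-1,"ty":0,"tz":5,"roll":0},{"tx":-1,"ty":0,"tz":5,"roll":0},{"tx":-1.5,"ty":0,"tz":5,"roll":0},{"tx":-1.5,"ty":0,"tz":5,"roll":0},{"tx":-2,"ty":0,"tz":5,"roll":0},{"tx":-2,"ty":0,"tz":5,"roll":0},{"tx":-2,"ty":0,"tz":5,"roll":0},{"tx":-2,"ty":0,"tz":3,"roll":0},{"tx":0,"ty":0,"tz":0,"roll":0}]'
python3 -m handwheel '[{"tx":-1.5,"ty":0,"tz":3,"roll":0},{"tx":-1.5,"ty":0,"tz":3,"roll":0},{"tx":-0.5,"ty":0,"tz":1,"roll":0},{"tx":0,"ty":0,"tz":0,"roll":0},{"tx":0,"ty":0,"tz":0,"roll":0}]'
python3 - <<'E'
from h import *
rel(.531,.218,.294)
im,d=optics.get_image("side");im2,d2=optics.get_image("wrist")
a=cv2.resize(im[90:270,220:370],(400,480),interpolation=cv2.INTER_CUBIC);b=cv2.resize(im2,(400,300))
c=np.zeros((480,800,3),np.uint8);c[:,:400]=a;c[:300,400:]=b;cv2.imwrite("pics/s6.png",c[...,::-1])
E
```

```text
t: 24.08
tool_pos: [0.5277, 0.2182, 0.1443]
tool_rot: [0.162, 3.137, 0.003]
contact_force: [-4.0, 1.5, 6.1]
opening: 0.0001
grip_force: 2.9
t: 24.5
tool_pos: [0.5309, 0.218, 0.1382]
tool_rot: [0.162, 3.137, 0.003]
contact_force: [-6.6, 0.6, 10.2]
opening: 0.0001
grip_force: 5.2
t 24.5 pos [0.5309 0.218  0.1382] yaw_ty 84.1 F [-6.6  0.6 10.2] rel mm [-1.000e-01  4.000e-01 -1.558e+02]
```

View pics/s6.png

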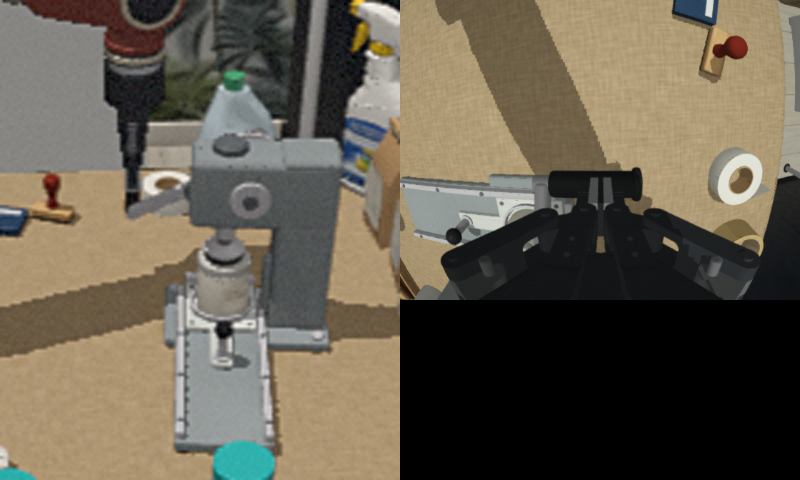

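The lever is down with the fingers on the grip (wrist panel about (600,185)) and the pad on the lid (side panel (223,255)). I estimate 1.02 rad. I'll centre it slightly, hold, and check that it is steady.

```bash

python3 -m handwheel '[{"tx":0,"ty":0,"tz":1.5,"roll":0},{"tx":0,"ty":0,"tz":1.5,"roll":0},{"tx":0,"ty":0,"tz":0,"roll":0},{"tx":0,"ty":0,"tz":0,"roll":0}]'
python3 -m handwheel '[{"tx":0,"ty":0,"tz":0,"roll":0},{"tx":0,"ty":0,"tz":0,"roll":0},{"tx":0,"ty":0,"tz":0,"roll":0},{"tx":0,"ty":0,"tz":0,"roll":0},{"tx":0,"ty":0,"tz":0,"roll":0},{"tx":0,"ty":0,"tz":0,"roll":0},{"tx":0,"ty":0,"tz":0,"roll":0},{"tx":0,"ty":0,"tz":0,"roll":0},{"tx":0,"ty":0,"tz":0,"roll":0},{"tx":0,"ty":0,"tz":0,"roll":0},{"tx":0,"ty":0,"tz":0,"roll":0},{"tx":0,"ty":0,"tz":0,"roll":0}]'
python3 - <<'E'
from h import *
o=ctrl.get_obs();im,d=optics.get_image("wrist");P=wcloud(d,o);g=im.max(-1);z=P[...,2]
# black grip bar seen left/right of fingers: top height
for s in((240,262,215,255),(312,332,215,262)):
    pass
R=Rn.from_rotvec(o["tool_rot"]).as_matrix();T=(P-o["tool_pos"])@R
m=(g<60)&(abs(T[...,1])<.035)&(abs(T[...,1])>.018)&(T[...,2]>-.012)&(T[...,2]<.03)&(abs(T[...,0])<.03)
q=P[m];print(len(q),"grip z max/pcts",np.percentile(q[:,2],[50,90,98]).round(4),"x",q[:,0].min().round(4))
im,d=optics.get_image("side");P=cloud("side",d)
m=(abs(P[...,0]-.636)<.04)&(abs(P[...,1]-.085)<.03)&(P[...,2]>.06)&(P[...,2]<.15)
q=P[m];s=cv2.cvtColor(im,cv2.COLOR_RGB2HSV)[m]
print([(b.round(3),int(np.median(im[m][abs(q[:,2]-b)<.002].mean(1)))) for b in np.arange(.07,.13,.004) if (abs(q[:,2]-b)<.002).any()])
E
```

```text
t: 24.93
tool_pos: [0.5319, 0.2178, 0.136]
tool_rot: [0.162, 3.135, 0.003]
contact_force: [-4.9, 0.4, 11.0]
opening: 0.0004
grip_force: 5.7
t: 25.93
tool_pos: [0.5319, 0.2178, 0.136]
tool_rot: [0.162, 3.135, 0.003]
contact_force: [-4.6, 0.5, 11.2]
opening: 0.0005
grip_force: 5.7
2110 grip z max/pcts [0.1341 0.1363 0.1378] x 0.5186
[(np.float64(0.07), 130), (np.float64(0.074), 132), (np.float64(0.078), 144), (np.float64(0.082), 140), (np.float64(0.086), 126), (np.float64(0.09), 115), (np.float64(0.094), 110), (np.float64(0.098), 125), (np.float64(0.102), 120), (np.float64(0.106), 57), (np.float64(0.11), 50), (np.float64(0.114), 118), (np.float64(0.118), 125), (np.float64(0.122), 117), (np.float64(0.126), 71)]
```

The hold is steady. The grip top is at z≈0.136, so q≈1.04. The lid/pad boundary is at z≈0.104, so the lid is home.

```bash
python3 -c "
from station import ctrl
print(ctrl.finish_job())"
```

```text
the job is handed in; nothing more can be done
None
```

I handed the job in at about 26 s: the tin is in the nest, the shuttle is pushed home, and the lever is held at about 1.04 rad (third click) with the lid reading fully home, though closing the fingers too early picked the tin back up once and I had to set it down in the nest again.

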